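Nip up a ring eye with a bar through its ring

ROBOT

A 6-joint arm with a two-finger parallel gripper is mounted at the origin on the work surface. World frame = base frame: x ahead of the robot, y to its left, z up, the work surface at z = 0. Lengths are in mm, angles in rad, forces in N, time in s.
With the tool pointing down it reaches from about 275 to 750 mm from the base axis. Payload 10.2 kg.
Tool frame: the origin (TCP) lies midway between the tips of the shut fingers; the grasp point (between the pads) lies grip_depth behind it (grip_depth is the distance from the TCP to the grasp point, in mm); z points along the fingers, y is the line along which they close (so a half turn about z gives the same grasp; the last joint's range is limited). The gripper opens to 85 mm and grips with 20 to 120 N. Pads are 22 mm wide; open, the fingers measure 114 mm over their backs; the gripper's body (76 mm by 85 mm) begins 54 mm behind the grasp point. The pads swing forward as they close: fully open they stand 13 mm farther back than shut.
Start: joints at [1.094, 0.313, 1.498, -0, 1.331, -0.223], TCP at [131.832, 508.185, 231.294] pointing down, gripper open.
Joint ranges: [-2.94, 2.94], [-0.97, 2.17], [0.19, 2.56], [-1.23, 4.37], [0.02, 3.11], [-2.88, 2.88]. Speed limits (rad/s): [2.39, 2.39, 3.01, 3.14, 3.14, 3.14].

INTERFACE

Orientations are given as a unit quaternion [w, x, y, z].
In Python, from rig import * gives the robot as it stands.
- The arm moves only by the tool servo_tool, never from a script. Its argument "commands" is a list of rows, each a list of 3 entries, a list of its own where there are three numbers: the gripper command: -1 is fully open, 1 is shut, values between are in proportion, then the shift along the tool's x, y, z in m, then the turn, a rotation vector about the tool's x, y, z in units of 6 degrees (1.0 is 6 degrees). In form: [[grip, [dx, dy, dz], [ax, ay, az]], ...]. A call has 1 to 10 rows; each row shifts and turns the commanded pose from where the row before left it, along the tool's axes as they then stand; what a row does not reach is not made up. A row lasts 1/12 s, in which the tool goes at most 41.7 mm and 7.16 degrees, less where a joint would pass 70% of its speed; a pose out of reach is approached as far as the arm can. A call is refused whole if a number of a shift passes 0.0417 or a number of a turn 1, either way. A call with a gripper value outside its range is refused whole. The fingers move at their own pace and stop on an object; "squeeze" is the grip in N (left out, the last holds). Time passes only in rows, so rows that do not move let the fingers close. It gives the time, the measured TCP pose, the force, the opening and the grip force at its end, in the units of the state.
- sense(): the state, without advancing time (a new reading comes with each control period).
- capture(name): name is "scene" or "top" or "wrist"; returns a dict with "pixels" (400x640x3 uint8, red, green, blue), "z_map" (400x640 float32, mm along the optical axis (not along the pixel's ray), 0 where there is no reading), "fx", "fy", "cx", "cy" (pixels), "rvec" (rotation vector, rad) and "tvec" (3), from world to camera coordinates, as OpenCV has them; the wrist camera has in their place "T_tool_cam" (4x4, takes a point from camera to tool coordinates, whose origin is the TCP and whose axes are the flange's). Camera axes: x right, y down, z forward; pixel columns grow to the right and rows downward; lengths in mm; the calibration is good to about 2 mm. A picture is of the moment at which its call begins: read the wrist's pose just before it.
- finish_job(): hands the job in; it is judged then, once.
The state is a dict: "time_s": time; "joints": joint angles; "dq": joint speeds; "tau": joint torques, N m; "eef_pos": TCP position; "ee_rot": TCP orientation; "force": force on the tool from outside, world axes, zero at the start; "wrist_torque": the same for the moment, N m; "grip_width": opening from 0.0 (shut) to 1.0 (fully open); "grip_force": force on a finger pad.
Only numpy, scipy, OpenCV 4.12 (cv2) and the standard library are available. Lean on these libraries where they do the work, as an engineer would, in place of code of your own. Each camera call takes 0.05 s, during which the arm holds its last target. There are 200 camera calls.

TASK

The ring eye in the clamped timber has been spun in by hand and still stands a hair proud of the wood. Take the plain round steel bar from the tool rest, slide it through the ring and use it as a lever to screw the eye clockwise until its collar is down on the wood and you feel it go firmly tight, then stop: do not crush the wood, and do not put the fingers on the ring. Then draw the bar out and lay it back in the notches it came from, leaving the other things where they are.

Things in the scene. Friction and masses are not known exactly. Their poses are not given: they have to be found in the camera images.
- bar_mid (a point): Plain round steel bar, 12 mm thick, 260 mm long, 0.23 kg, both ends alike. The point is the middle of the bar, on its axis; x runs along the bar. It starts lying level, 48 mm above the bench, in two V notches of the tool rest; its middle 100 mm are free for the fingers.
- ring (a point): Centre of the ring of the steel ring eye: 34 mm opening, 10 mm round wire, 54 mm outside. x (either way) runs level through the opening, z up; the eye turns about the upright line through this point. The bar has play in it: to drive clockwise (from above) it must swing until it lies about 60 degrees clockwise of x, where it binds on both sides. 15 degrees before that it has 4 mm of room a side.
- eye: The whole ring eye; origin at the middle of the underside of its 26 mm collar, 40 mm below the ring centre. It screws in clockwise, 5 mm a turn, and needs between 1/12 and 1/4 turn: how much is only felt. The thread drags with 0.3 to 0.5 N m; once the collar touches the wood that climbs by about 5 N m per rad, and stays so when let go. About 1 N m is firmly tight; past 1.5 N m the wood is crushed.
- rail: Planed timber 95 x 380 x 45 mm, fixed, lying flat; origin under its centre, y along its length. The ring eye and an open screw hook (70 mm tall) stand in its top on the centre line, 70 mm either side of the middle, either way round. 168 mm either side an iron holdfast, 112 mm high over the bench, bends over from the far (+x) side and clamps it.
- rest: Wooden tool rest, fixed, 150 x 170 mm on the bench; origin under its centre. Two uprights at x = -60 and +60 mm, each with V notches (90 degrees, 20 mm deep, bottom 40 mm up) at y = -35 and +35 mm. The bar lies along x in one pair of notches, a cold chisel in the other pair.
- chisel: Cold chisel, 16 mm thick, 235 mm long, flared at one end, in the other notches of the rest; origin on its axis.
- spanner: Steel spanner, 170 mm, lying on the bench.
- hammer: Hammer, 290 mm, lying on the bench to the left.
- tape_roll: Roll of brown tape, 90 mm across, 24 mm high, lying flat.
- screw_jar: Closed glass jar, 62 mm across, 60 mm high.
- tape_measure: Tape measure, black case 70 x 42 x 62 mm.
- offcut: Timber offcut, 95 x 70 x 45 mm.

How it is judged (in metres and radians):
On the way, in this order (a step that is already met when the one before it is completed fails the run):
1. the bar is through the ring, at least 25 mm of it on either side (x of ring in the frame of bar_mid between -0.105 and 0.105 m and y of ring in the frame of bar_mid between -0.012 and 0.012 m and z of ring in the frame of bar_mid between -0.012 and 0.012 m), for 0.2 s.
2. with the bar through the ring the eye is screwed in until its collar bears tight on the wood (all of step 1 and z of eye in the frame of rail below 0.04498 m), for 0.2 s.
At the end, for the whole second after the job is handed in: The collar bears tight on the wood (0.02 to 0.2 mm into it), and the bar lies still in the notches it came from: within 45 mm of where its middle was, level to 4 mm, along the notches to 0.08 rad (z of eye in the frame of rail between 0.0448 and 0.04498 m and distance of bar_mid from where it was at the start of the episode below 0.045 m and z of bar_mid in the frame of rest between 0.044 and 0.053 m and angle between the x axis of bar_mid and the x axis of rest, either way round below 0.08 rad); the robot touches nothing.
It fails at once if the eye is forced on and its collar crushes the wood (over 0.2 mm, about 1.5 N m) (z of eye in the frame of rail below 0.0448 m).
It fails at once if the fingers press on the ring eye (over 3 N) (contact force between the fingers and eye above 3 N).
It fails at once if the chisel is moved by more than 20 mm or another loose thing by more than 30 mm (distance of chisel from where it was at the start of the episode above 0.02 m or distance of any of spanner, hammer, tape_roll, screw_jar, tape_measure, offcut from where it was at the start of the episode above 0.03 m).
It also fails if it takes over 72 s, if anything falls off the work surface, if the arm or the gripper's body presses on something with over 40 N, if the wrist force passes 120 N, or if a joint passes its speed limit or range.

## Working session

There is one attempt and no reset: what is moved stays moved. The work goes in short steps, Python scripts to look and compute and a tool call to move; the robot and the scene stay as the last step left them, time stands still between calls to the robot, and variables do not carry over. Pictures are saved under pics/ and viewed, at most 10 in all, crops included, and the job is handed in when it is done.

Besides the shell and the picture viewer there is one more tool, called after "Emit:" by a JSON object that holds its "method" and its "body", one argument or row to a line. servo_tool: Moves the arm, as the interface text tells. Its arguments: {"type":"object","properties":{"commands":{"type":"array"},"squeeze":{"type":"number"}},"required":["commands"]}

```bash
ls; mkdir -p pics
python3 - <<'E'
from rig import *
import cv2,numpy as np,pickle
s=sense();print(s)
d={}
for n in("scene","top"):
    c=capture(n);d[n]=c;cv2.imwrite(f"pics/{n}0.png",c["pixels"][:,:,::-1])
    print(n,c["fx"],c["cx"],c["cy"],c["rvec"],c["tvec"])
pickle.dump(d,open("d0.pkl","wb"))
E
```

```text
pics
{'time_s': 0.0, 'joints': array([ 1.09356634e+00,  3.13442399e-01,  1.49842894e+00,  5.87116557e-07,
        1.33100892e+00, -2.23418547e-01]), 'dq': array([-0.00100707, -0.00050045,  0.00061226,  0.00054473,  0.00206495,
        0.00025204]), 'tau': array([ 3.67864459e-04, -4.12269223e+01, -2.59751612e+01, -1.49743082e-04,
        4.07927277e-03, -1.37840561e-05]), 'eef_pos': array([131.72526204, 507.94134134, 230.74203268]), 'ee_rot': array([-2.21223720e-04,  1.26565400e-01,  9.91958056e-01, -6.04604759e-04]), 'force': array([0.07989781, 0.05440796, 0.41802981]), 'wrist_torque': array([-0.02483883, -0.00733919, -0.05648699]), 'grip_force': 0.0, 'grip_width': 1.0013356161023252}
scene 388.29039953509215 315.3750010924626 202.15677457053175 [ 0.85151879  2.70251286 -0.83052015] [ 372.63677165 -221.20573353 1228.65671418]
top 365.02268840981725 314.10081081494 199.8546072062452 [ 2.15787527 -2.2014634   0.13305342] [  63.66680772  515.99011516 1090.10413794]
```

View pics/top0.png

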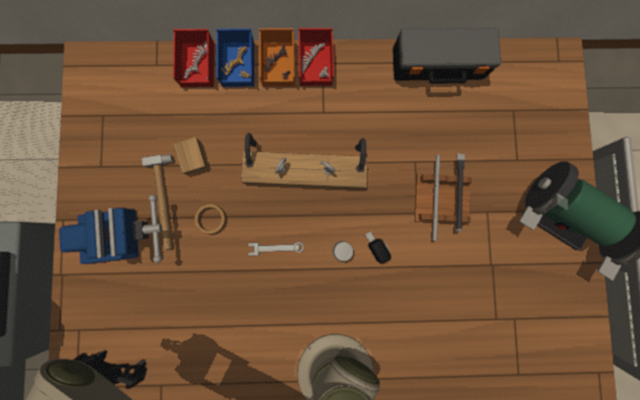

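View pics/scene0.png

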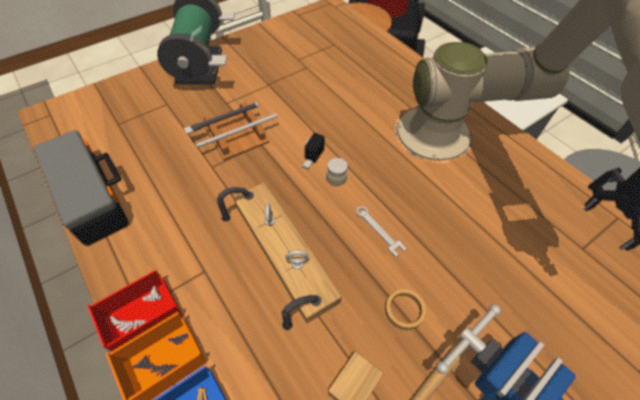

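The top view shows the bar (light) at about (436,198) and the chisel at (460,193), with the rest around (443,200). The rail is at (305,170), with the ring eye at about (281,167) and the hook at (328,168). The scene view confirms the closed ring at (297,258) and the hook at (268,214).

```bash
cat > h.py <<'E'
import numpy as np,cv2
from scipy.spatial.transform import Rotation as R
def cloud(c,T=None):
    v,u=np.mgrid[0:400,0:640];z=c["z_map"].astype(float)
    p=np.stack([(u-c["cx"])/c["fx"]*z,(v-c["cy"])/c["fy"]*z,z],-1)
    if T is None:
        r=R.from_rotvec(np.ravel(c["rvec"])).as_matrix();w=(p-np.ravel(c["tvec"]))@r
    else: w=p@T[:3,:3].T+T[:3,3]
    w[z==0]=np.nan
    return w
def Ttool(s):
    q=s["ee_rot"];T=np.eye(4);T[:3,:3]=R.from_quat([q[1],q[2],q[3],q[0]]).as_matrix();T[:3,3]=s["eef_pos"];return T
def proj(c,P):
    return cv2.projectPoints(np.float64(P).reshape(-1,1,3),np.float64(c["rvec"]),np.float64(c["tvec"]),np.array([[c["fx"],0,c["cx"]],[0,c["fy"],c["cy"]],[0,0,1.]]),None)[0][:,0]
def line(P):
    m=np.median(P,0);_,_,v=np.linalg.svd(P-P.mean(0));return P.mean(0),v[0]
E
python3 - <<'E'
from h import *;import pickle
d=pickle.load(open("d0.pkl","rb"))
for n in d:
    w=cloud(d[n]);d[n]["w"]=w
t=d["top"]["w"];f=lambda a:np.round(a,1)
for p in [(436,170),(436,198),(435,230),(460,165),(460,193),(281,167),(328,168),(305,170),(305,185),(245,165),(366,170),(344,252),(378,248),(275,248),(210,220),(190,155)]: print(p,f(t[p[1],p[0]]))
# bar
def sel(w,x0,x1,y0,y1,z0,z1):
    m=(w[...,0]>x0)&(w[...,0]<x1)&(w[...,1]>y0)&(w[...,1]<y1)&(w[...,2]>z0)&(w[...,2]<z1);return m
b=t[198,436]
for n in d:
    w=d[n]["w"];m=sel(w,b[0]-160,b[0]+160,b[1]-20,b[1]+22,44,70);P=w[m];c,v=line(P);print(n,"bar",len(P),f(c),v,f(np.percentile(P[:,0],[0,2,98,100])),f(np.percentile(P[:,2],[5,50,95])))
    r=t[167,281]
    m=sel(w,r[0]-45,r[0]+45,r[1]-45,r[1]+45,58,150);P=w[m]
    print(n,"ring",len(P),f(np.percentile(P,[0,5,50,95,100],axis=0)))
    Q=P[:,:2];c,v=line(Q);print(c,v,np.degrees(np.arctan2(v[1],v[0])))
    m=sel(w,r[0]-80,r[0]+80,r[1]-260,r[1]+120,40,50);P=w[m];print("rail",f(np.percentile(P,[1,50,99],axis=0)),line(P[:,:2]))
    # max crop
c=cv2.resize(cv2.imread("pics/scene0.png")[180:340,180:380],None,fx=3.7,fy=3.7,interpolation=cv2.INTER_CUBIC);cv2.imwrite("pics/c1.png",c)
E
```

```text
(436, 170) [ 598.9 -318.3   49. ]
(436, 198) [ 513.  -311.9   53.7]
(435, 230) [ 417.4 -303.3   54.6]
(460, 165) [ 611.8 -390.    55.1]
(460, 193) [ 526.2 -383.3   58.6]
(281, 167) [611.9 150.   70.7]
(328, 168) [607.2  11.   67.3]
(305, 170) [606.8  79.4  43.4]
(305, 185) [564.   80.3  21.9]
(245, 165) [625.2 260.5  43.4]
(366, 170) [ 603.4 -105.8   44.5]
(344, 252) [358.9 -30.   60.5]
(378, 248) [ 368.3 -130.3   59.6]
(275, 248) [373.3 175.7   6.2]
(210, 220) [463.3 376.1  -0.9]
(190, 155) [658.7 426.1  43.3]
scene bar 413 [ 525.5 -310.7   50.7] [ 0.99788215 -0.06496466 -0.00328764] [391.5 397.8 643.5 649.1] [45.5 50.9 55.6]
scene ring 204 [[594.3 138.2  59.6]
 [599.7 143.   64.7]
 [618.3 154.6  90.9]
 [636.6 167.7 111.7]
 [639.4 169.6 115.1]]
[617.89702591 154.58278181] [-0.84076502  0.5414002 ] 147.22099267128266
rail [[561.4 -99.3  40.6]
 [615.5 100.2  44. ]
 [666.5 267.8  48.6]] (array([614.63226495,  97.57001376]), array([0.05038729, 0.99872975]))
top bar 462 [ 516.2 -312.8   51.2] [-0.99813277  0.06105509 -0.00180266] [390.8 396.7 639.2 647.5] [46.2 51.1 56.6]
top ring 91 [[593.2 133.7  60.5]
 [595.9 136.4  65.4]
 [613.5 149.9 101.4]
 [632.1 162.5 111.4]
 [636.4 166.1 114.5]]
[614.2446523  149.26342751] [-0.82792884  0.56083316] 145.88656424658421
rail [[ 558.4 -104.2   40.2]
 [ 607.3   81.7   43.8]
 [ 663.6  266.4   48.9]] (array([609.28834485,  81.11716316]), array([0.06155143, 0.99810391]))
```

View pics/c1.png

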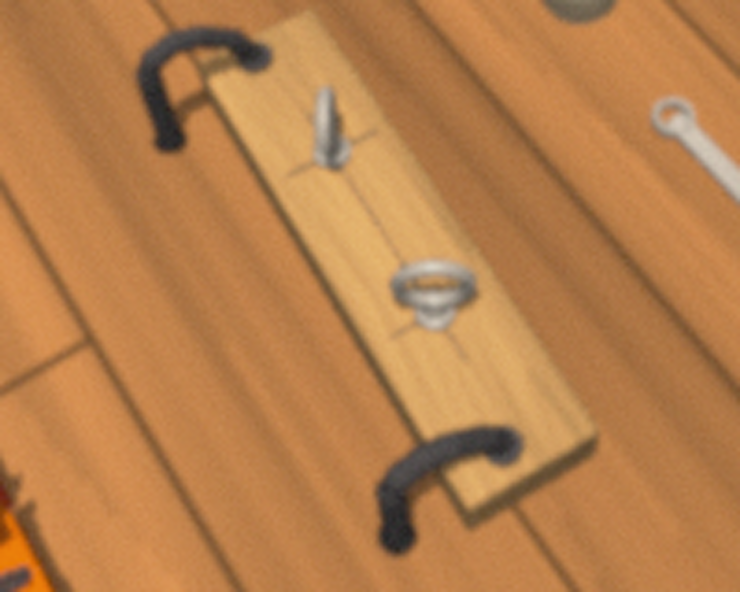

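The crop shows the ring at crop (433,290) as a closed ring and the hook at (330,130). Both holdfasts arch over from the far side of the rail.

From the point clouds:
- **Ring:** centre about (615,151,86), with x at a bearing of about 56.5°.
- **Bar:** middle about (520,-312,48), axis at about -3.6°.

Next I'll write a planner that turns a target into row numbers.

```bash
cat >> h.py <<'E'
def yaw(s):
    x=Ttool(s)[:3,0];return np.degrees(np.arctan2(x[1],x[0]))%360
def plan(s,tcp,b,n,pos=None,b0=None):
    """constant row (m, 6deg units) that in n rows takes tool (down) to tcp, tool-x bearing b; exact for row = shift then turn"""
    p=np.array(s["eef_pos"] if pos is None else pos);b0=yaw(s) if b0 is None else b0
    db=(b-b0+180)%360-180;w=np.radians(db/n)
    z=sum(np.exp(1j*(np.radians(b0)+k*w)) for k in range(n))
    d=complex(tcp[0]-p[0],tcp[1]-p[1])/z   # in tool frame: bearing axes
    return np.round([d.real/1000,-d.imag/1000,-(tcp[2]-p[2])/n/1000],4),round(-db/n/6,3)
E
python3 - <<'E'
from h import *;import rig
from rig import *
print([n for n in dir(rig) if not n.startswith('_')], getattr(rig,'grip_depth',None))
s=sense();print(yaw(s),plan(s,(520,-312,150),176.4,30), Ttool(s)[:3,:3].round(3))
E
```

```text
['PlanningError', 'capture', 'finish_job', 'grip_depth', 'sense'] 18.700000000000003
165.45765222986833 (array([-0.0172, -0.0249,  0.0027]), np.float64(-0.061)) [[-0.968  0.251 -0.001]
 [ 0.251  0.968 -0.001]
 [ 0.    -0.001 -1.   ]]
```

Emit:
{"method": "servo_tool", "body": {
  "commands": [
    [0, [-0.0172, -0.0249, 0.0027], [0, 0, -0.061]],
    [0, [-0.0172, -0.0249, 0.0027], [0, 0, -0.061]],
    [0, [-0.0172, -0.0249, 0.0027], [0, 0, -0.061]],
    [0, [-0.0172, -0.0249, 0.0027], [0, 0, -0.061]],
    [0, [-0.0172, -0.0249, 0.0027], [0, 0, -0.061]],
    [0, [-0.0172, -0.0249, 0.0027], [0, 0, -0.061]],
    [0, [-0.0172, -0.0249, 0.0027], [0, 0, -0.061]],
    [0, [-0.0172, -0.0249, 0.0027], [0, 0, -0.061]],
    [0, [-0.0172, -0.0249, 0.0027], [0, 0, -0.061]],
    [0, [-0.0172, -0.0249, 0.0027], [0, 0, -0.061]]
  ],
  "squeeze": 80
}}

```text
time_s: 0.93
eef_pos: [243.9, 225.8, 204.1]
ee_rot: [-0.0, 0.094, 0.996, -0.0]
force: [0.6, 0.1, -0.1]
grip_width: 0.502
grip_force: 0.0
```

Emit:
{"method": "servo_tool", "body": {
  "commands": [
    [0, [-0.0172, -0.0249, 0.0027], [0, 0, -0.061]],
    [0, [-0.0172, -0.0249, 0.0027], [0, 0, -0.061]],
    [0, [-0.0172, -0.0249, 0.0027], [0, 0, -0.061]],
    [0, [-0.0172, -0.0249, 0.0027], [0, 0, -0.061]],
    [0, [-0.0172, -0.0249, 0.0027], [0, 0, -0.061]],
    [0, [-0.0172, -0.0249, 0.0027], [0, 0, -0.061]],
    [0, [-0.0172, -0.0249, 0.0027], [0, 0, -0.061]],
    [0, [-0.0172, -0.0249, 0.0027], [0, 0, -0.061]],
    [0, [-0.0172, -0.0249, 0.0027], [0, 0, -0.061]],
    [0, [-0.0172, -0.0249, 0.0027], [0, 0, -0.061]]
  ]
}}

```text
time_s: 1.77
eef_pos: [373.9, -47.7, 177.0]
ee_rot: [-0.0, 0.063, 0.998, 0.0]
force: [0.8, 0.4, 1.0]
grip_width: 0.504
grip_force: 0.0
```

Emit:
{"method": "servo_tool", "body": {
  "commands": [
    [0, [-0.0172, -0.0249, 0.0027], [0, 0, -0.061]],
    [0, [-0.0172, -0.0249, 0.0027], [0, 0, -0.061]],
    [0, [-0.0172, -0.0249, 0.0027], [0, 0, -0.061]],
    [0, [-0.0172, -0.0249, 0.0027], [0, 0, -0.061]],
    [0, [-0.0172, -0.0249, 0.0027], [0, 0, -0.061]],
    [0, [-0.0172, -0.0249, 0.0027], [0, 0, -0.061]],
    [0, [-0.0172, -0.0249, 0.0027], [0, 0, -0.061]],
    [0, [-0.0172, -0.0249, 0.0027], [0, 0, -0.061]],
    [0, [-0.0172, -0.0249, 0.0027], [0, 0, -0.061]],
    [0, [-0.0172, -0.0249, 0.0027], [0, 0, -0.061]]
  ]
}}

```text
time_s: 2.6
eef_pos: [521.1, -311.9, 149.6]
ee_rot: [-0.0, 0.031, 1.0, 0.0]
force: [0.4, 1.0, 0.1]
grip_width: 0.497
grip_force: 0.0
```

Run:
```python
from h import *
from rig import *
s=sense();T=Ttool(s);c=capture("wrist");print(c["T_tool_cam"].round(2),c["fx"])
w=cloud(c,T@c["T_tool_cam"]);cv2.imwrite("pics/w1.png",c["pixels"][:,:,::-1])
m=(w[...,2]>46)&(w[...,2]<60)&(abs(w[...,1]+312)<25)&(abs(w[...,0]-520)<120);P=w[m];print(m.sum(),line(P),np.percentile(P,[1,50,99],axis=0).round(1),yaw(s))
```

```text
[[-0.0000e+00 -9.5000e-01 -3.2000e-01  8.3970e+01]
 [ 1.0000e+00 -0.0000e+00 -0.0000e+00  3.0000e-02]
 [ 0.0000e+00 -3.2000e-01  9.5000e-01 -1.4253e+02]
 [ 0.0000e+00  0.0000e+00  0.0000e+00  1.0000e+00]] 349.2048715650668
8001 (array([ 503.30439268, -312.76913349,   52.920191  ]), array([ 0.99828303, -0.0584599 , -0.00366411])) [[ 402.3 -335.9   46.6]
 [ 484.1 -312.5   53.2]
 [ 634.7 -288.5   59.2]] 176.44625800397338
```

View pics/w1.png

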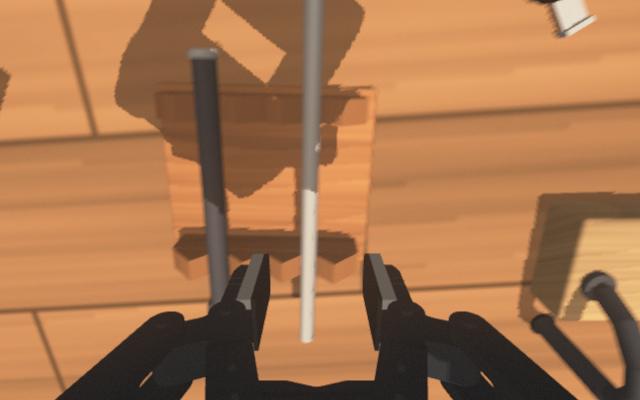

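The wrist view shows the bar running from (314,0) to (306,340) between the fingers. The uprights are at rows 110 and 260 and the chisel is at column 210. I'll refine the bar line using only its high pixels.

Run:
```python
from h import *
from rig import *
s=sense();T=Ttool(s);c=capture("wrist")
w=cloud(c,T@c["T_tool_cam"])
g=c["pixels"].astype(float);sat=g.max(2)-g.min(2)
m=(w[...,2]>44)&(w[...,2]<62)&(abs(w[...,1]+314)<14)&(sat<45)
for a,b in((400,440),(440,470),(480,520),(520,560),(600,660)):
    P=w[m&(w[...,0]>a)&(w[...,0]<b)];print(a,len(P),np.median(P,0).round(1) if len(P) else'',np.percentile(P[:,1],[5,95]).round(1) if len(P) else'')
P=w[m];print(line(P),P[:,0].min(),P[:,0].max())
```

```text
400 1243 [ 419.8 -306.4   53.2] [-311.9 -301. ]
440 827 [ 454.6 -309.4   53.3] [-314.9 -303.9]
480 893 [ 498.7 -313.5   53.2] [-318.8 -307.9]
520 755 [ 539.4 -317.2   53.3] [-322.5 -311.9]
600 498 [ 618.8 -323.6   53.5] [-327.6 -318.9]
(array([ 495.74867972, -313.0996777 ,   52.97946194]), array([ 9.96258353e-01, -8.64203942e-02,  8.99337872e-04])) 392.97698910741303 645.0973761165734
```

Emit:
{"method": "servo_tool", "body": {
  "commands": [
    [0, [0.0001, -0.00045, 0.015], [0, 0, 0.03]],
    [0, [0.0001, -0.00045, 0.015], [0, 0, 0.03]],
    [0, [0.0001, -0.00045, 0.015], [0, 0, 0.03]],
    [0, [0.0001, -0.00045, 0.015], [0, 0, 0.03]],
    [0, [0.0001, -0.00045, 0.015], [0, 0, 0.03]],
    [0, [0.0001, -0.00045, 0.015], [0, 0, 0.03]],
    [0, [0.0001, -0.00045, 0.015], [0, 0, 0.03]],
    [0, [0.0001, -0.00045, 0.015], [0, 0, 0.03]]
  ]
}}

```text
time_s: 3.37
eef_pos: [519.3, -313.5, 29.5]
ee_rot: [-0.0, 0.044, 0.999, 0.0]
force: [0.6, 0.5, -0.2]
grip_width: 0.498
grip_force: 0.0
```

Emit:
{"method": "servo_tool", "body": {
  "commands": [
    [1, [0, 0, 0], [0, 0, 0]],
    [1, [0, 0, 0], [0, 0, 0]],
    [1, [0, 0, 0], [0, 0, 0]],
    [1, [0, 0, 0], [0, 0, 0]],
    [1, [0, 0, 0], [0, 0, 0]],
    [1, [0, 0, 0], [0, 0, 0]],
    [1, [0, 0, 0], [0, 0, 0]],
    [1, [0, 0, 0], [0, 0, 0]]
  ],
  "squeeze": 110
}}

```text
time_s: 4.03
eef_pos: [520.0, -314.9, 31.5]
ee_rot: [0.001, 0.044, 0.999, -0.001]
force: [-2.3, -3.0, 6.4]
grip_width: 0.104
grip_force: 108.1
```

Run:
```python
from h import *
from rig import *
s=sense();print(s,yaw(s))
```

```text
{'time_s': 4.0333, 'joints': array([-7.36872920e-01,  7.03658336e-01,  1.44297744e+00, -5.08478766e-04,
        9.92748548e-01, -2.22007219e+00]), 'dq': array([-1.52284042e-03, -1.61493401e-03, -1.27277068e-03, -5.26439465e-04,
        8.74089059e-06, -6.90550230e-04]), 'tau': array([ 2.66459271e+00, -4.95929289e+01, -1.92061275e+01,  8.23372398e-01,
        1.40955155e-01, -2.56952638e-02]), 'eef_pos': array([ 519.97598892, -314.91780511,   31.48829364]), 'ee_rot': array([ 7.13274859e-04,  4.36459530e-02,  9.99046428e-01, -8.69380418e-04]), 'force': array([-2.2537024 , -3.02568394,  6.41210357]), 'wrist_torque': array([-0.53471727,  0.36217661, -0.00708456]), 'grip_force': 108.07937979698181, 'grip_width': 0.10422368314290939} 174.9970217605701
```

Emit:
{"method": "servo_tool", "body": {
  "commands": [
    [1, [0, 0, -0.005], [0, 0, 0]],
    [1, [0, 0, -0.01], [0, 0, 0]],
    [1, [0, 0, -0.015], [0, 0, 0]],
    [1, [0, 0, -0.015], [0, 0, 0]],
    [1, [0, 0, -0.015], [0, 0, 0]],
    [1, [0, 0, -0.015], [0, 0, 0]],
    [1, [0, 0, -0.015], [0, 0, 0]],
    [1, [0, 0, 0], [0, 0, 0]],
    [1, [0, 0, 0], [0, 0, 0]]
  ]
}}

```text
time_s: 4.78
eef_pos: [519.7, -313.9, 120.7]
ee_rot: [0.0, 0.043, 0.999, -0.0]
force: [-0.8, 0.8, -3.2]
grip_width: 0.101
grip_force: 107.8
```

Run:
```python
from h import *
from rig import *
s=sense();print({k:s[k] for k in("eef_pos","ee_rot","force","wrist_torque","grip_width")},yaw(s))
print(plan(s,(482,53,125),216.5,20))
```

```text
{'eef_pos': array([ 519.74570354, -313.90943753,  120.69123482]), 'ee_rot': array([ 3.33064646e-04,  4.34880971e-02,  9.99053887e-01, -7.06044693e-05]), 'force': array([-0.82551742,  0.7639597 , -3.18802687]), 'wrist_torque': array([-0.05133016, -0.0002401 , -0.01371911]), 'grip_width': 0.10098234511874525} 175.01506091333138
(array([-0.0029,  0.0186, -0.0002]), np.float64(-0.346))
```

Emit:
{"method": "servo_tool", "body": {
  "commands": [
    [1, [-0.0029, 0.0186, -0.0002], [0, 0, -0.346]],
    [1, [-0.0029, 0.0186, -0.0002], [0, 0, -0.346]],
    [1, [-0.0029, 0.0186, -0.0002], [0, 0, -0.346]],
    [1, [-0.0029, 0.0186, -0.0002], [0, 0, -0.346]],
    [1, [-0.0029, 0.0186, -0.0002], [0, 0, -0.346]],
    [1, [-0.0029, 0.0186, -0.0002], [0, 0, -0.346]],
    [1, [-0.0029, 0.0186, -0.0002], [0, 0, -0.346]],
    [1, [-0.0029, 0.0186, -0.0002], [0, 0, -0.346]],
    [1, [-0.0029, 0.0186, -0.0002], [0, 0, -0.346]],
    [1, [-0.0029, 0.0186, -0.0002], [0, 0, -0.346]]
  ]
}}

```text
time_s: 5.62
eef_pos: [533.7, -126.2, 121.0]
ee_rot: [-0.001, -0.138, 0.99, 0.001]
force: [0.0, 0.8, -2.7]
grip_width: 0.099
grip_force: 107.8
```

Emit:
{"method": "servo_tool", "body": {
  "commands": [
    [1, [-0.0029, 0.0186, -0.0002], [0, 0, -0.346]],
    [1, [-0.0029, 0.0186, -0.0002], [0, 0, -0.346]],
    [1, [-0.0029, 0.0186, -0.0002], [0, 0, -0.346]],
    [1, [-0.0029, 0.0186, -0.0002], [0, 0, -0.346]],
    [1, [-0.0029, 0.0186, -0.0002], [0, 0, -0.346]],
    [1, [-0.0029, 0.0186, -0.0002], [0, 0, -0.346]],
    [1, [-0.0029, 0.0186, -0.0002], [0, 0, -0.346]],
    [1, [-0.0029, 0.0186, -0.0002], [0, 0, -0.346]],
    [1, [-0.0029, 0.0186, -0.0002], [0, 0, -0.346]],
    [1, [-0.0029, 0.0186, -0.0002], [0, 0, -0.346]]
  ]
}}

```text
time_s: 6.45
eef_pos: [480.9, 53.3, 123.2]
ee_rot: [-0.001, -0.314, 0.949, 0.001]
force: [-0.1, 0.1, -2.5]
grip_width: 0.104
grip_force: 107.8
```

Emit:
{"method": "servo_tool", "body": {
  "commands": [
    [1, [0, 0, 0.01], [0, 0, 0]],
    [1, [0, 0, 0.015], [0, 0, 0]],
    [1, [0, 0, 0.015], [0, 0, 0]],
    [1, [0, 0, 0.01], [0, 0, 0]],
    [1, [0, 0, 0.004], [0, 0, 0]],
    [1, [0, 0, 0], [0, 0, 0]]
  ]
}}

```text
time_s: 6.95
eef_pos: [481.4, 52.1, 69.1]
ee_rot: [-0.001, -0.313, 0.95, 0.001]
force: [0.9, -0.4, -2.4]
grip_width: 0.098
grip_force: 107.8
```

Run:
```python
from h import *
from rig import *
s=sense();print(s["eef_pos"],s["force"],s["wrist_torque"],yaw(s))
T=Ttool(s);c=capture("wrist");cv2.imwrite("pics/w2.png",c["pixels"][:,:,::-1])
W={"wrist":cloud(c,T@c["T_tool_cam"])}
for n in("top","scene"):
    k=capture(n);W[n]=cloud(k);cv2.imwrite(f"pics/{n}2.png",k["pixels"][:,:,::-1])
    if n=="scene":
        cv2.imwrite("pics/c2.png",cv2.resize(k["pixels"][180:340,220:420,::-1],None,fx=3.7,fy=3.7,interpolation=cv2.INTER_CUBIC))
p=s["eef_pos"];u=np.array([np.cos(np.radians(yaw(s))),np.sin(np.radians(yaw(s)))])
for n,w in W.items():
    d=w[...,:2]-p[:2];a=d@u;l=d@np.array([u[1],-u[0]])  # l: tool y
    for lo,hi in((-128,-90),(-90,-40),(40,90),(90,128)):
        m=(a>lo)&(a<hi)&(abs(l)<15)&(abs(w[...,2]-86)<20)
        if m.sum()>5:print(n,"bar",lo,m.sum(),np.median(l[m]).round(1),np.percentile(w[m][:,2],[50,90]).round(1))
    m=(abs(l)<15)&(abs(w[...,2]-86)<20);print("a range",np.nanmin(a[m]),np.nanmax(a[m]))
    m=(np.hypot(w[...,0]-615,w[...,1]-151)<40)&(w[...,2]>66)&(w[...,2]<150)
    # ring only: beyond the tip
    m&=(a<-138)
    P=w[m]
    if len(P)>20:
        q,v=line(P[:,:2]);t=(P[:,:2]-q)@v;print(n,"ring",len(P),q,np.degrees(np.arctan2(v[1],v[0])),t.min(),t.max(),q+v*(t.min()+t.max())/2,P[:,2].max())
```

```text
[481.40066506  52.06693088  69.10458162] [ 0.90969421 -0.40358668 -2.39925368] [-0.07838583 -0.00178843  0.01220816] 216.49124489357578
wrist bar -90 277 0.6 [90.8 92. ]
wrist bar 40 4899 -0.1 [91.2 92.5]
wrist bar 90 2142 -0.4 [91.2 92.5]
a range -50.043296522630556 107.63624875685046
top bar -128 30 -0.2 [91.1 93.2]
a range -699.3865622705334 130.60029137057987
top ring 82 [614.35144856 149.33496946] 146.3569187518438 -25.70608331436939 25.070287766724128 [614.61610001 149.15884847] 113.20949398801095
scene bar -128 71 1.4 [90.9 93.3]
scene bar -90 88 1.2 [91.1 93.9]
a range -301.3917517525923 11.815879219752027
scene ring 191 [617.69917256 154.44645733] 147.1073507662384 -26.53956429717553 25.680353549711484 [618.0599077  154.21315295] 113.2333695978287
```

View pics/c2.png

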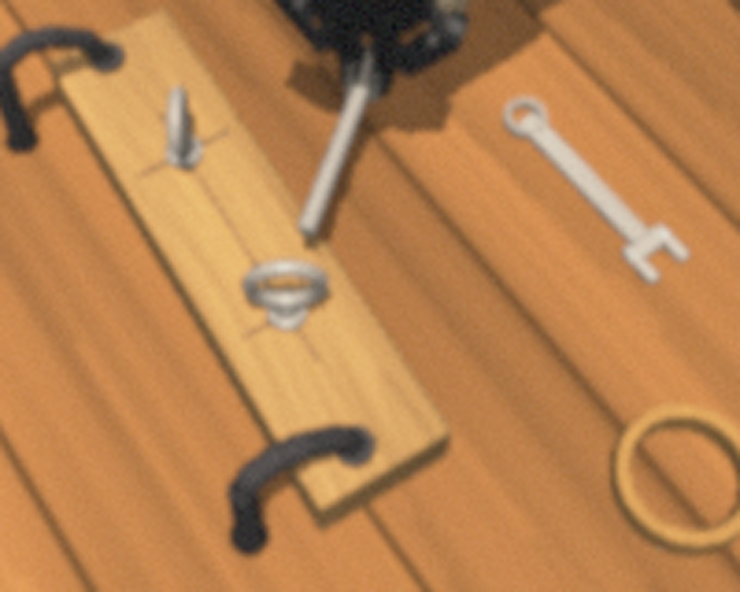

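View pics/w2.png

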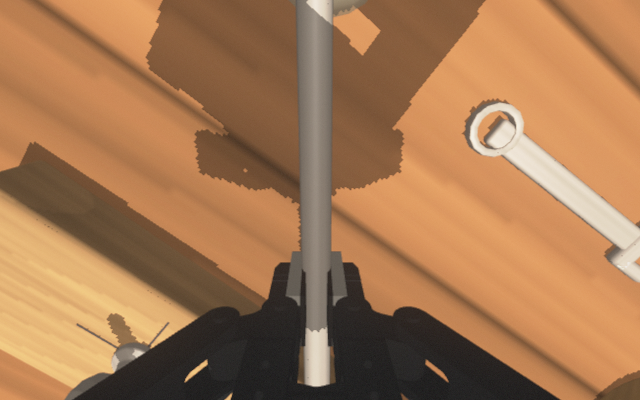

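The scene crop shows the bar tip at (308,232) aimed at the ring opening at (287,285). The wrist view shows the bar straight in the fingers. By calculation the ring centre is within 1 mm of the bar line, so I'll insert the bar 97 mm.

Emit:
{"method": "servo_tool", "body": {
  "commands": [
    [1, [-0.008, 0, 0], [0, 0, 0]],
    [1, [-0.008, 0, 0], [0, 0, 0]],
    [1, [-0.008, 0, 0], [0, 0, 0]],
    [1, [-0.008, 0, 0], [0, 0, 0]],
    [1, [-0.008, 0, 0], [0, 0, 0]],
    [1, [-0.008, 0, 0], [0, 0, 0]],
    [1, [-0.004, 0, 0], [0, 0, 0]],
    [1, [0, 0, 0], [0, 0, 0]]
  ]
}}

```text
time_s: 7.77
eef_pos: [524.4, 83.7, 70.2]
ee_rot: [0.0, -0.314, 0.95, -0.0]
force: [-0.2, -0.2, -2.6]
grip_width: 0.1
grip_force: 107.8
```

Emit:
{"method": "servo_tool", "body": {
  "commands": [
    [1, [-0.008, 0, 0], [0, 0, 0]],
    [1, [-0.008, 0, 0], [0, 0, 0]],
    [1, [-0.008, 0, 0], [0, 0, 0]],
    [1, [-0.008, 0, 0], [0, 0, 0]],
    [1, [-0.008, 0, 0], [0, 0, 0]],
    [1, [-0.005, 0, 0], [0, 0, 0]],
    [1, [0, 0, 0], [0, 0, 0]],
    [1, [0, 0, 0], [0, 0, 0]]
  ]
}}

```text
time_s: 8.43
eef_pos: [559.9, 110.0, 70.1]
ee_rot: [-0.0, -0.313, 0.95, 0.0]
force: [0.2, -1.2, -2.0]
grip_width: 0.101
grip_force: 107.8
```

```bash
cat > look.py <<'E'
from h import *
from rig import *
import sys
C=np.array([616.,151.5])
s=sense();p=s["eef_pos"];f=s["force"];t=s["wrist_torque"]
d=p[:2]-C;L=np.hypot(*d);be=np.degrees(np.arctan2(d[1],d[0]))%360
print("t",s["time_s"],"p",p.round(1),"yaw",round(yaw(s),2),"L",round(L,1),"bearing",round(be,2),"F",f.round(1),"M",t.round(2),"Mz@eye",round((d[0]*f[1]-d[1]*f[0])/1000+t[2],3),"tilt",Ttool(s)[:2,2].round(4))
def to(b2,n,L=70,z=None):
    "row for turning about C so bar line bearing is b2"
    r=np.radians(b2);tgt=(*(C+L*np.array([np.cos(r),np.sin(r)])),p[2] if z is None else z)
    print("to",b2,n,plan(s,tgt,b2,n))
E
python3 - <<'E'
exec(open("look.py").read())
to(196.5,10);to(186.5,8)
k=capture("scene");cv2.imwrite("pics/c3.png",cv2.resize(k["pixels"][180:340,220:420,::-1],None,fx=3.7,fy=3.7,interpolation=cv2.INTER_CUBIC))
E
```

```text
t 8.4333 p [559.9 110.   70.1] yaw 216.54 L 69.7 bearing 216.49 F [ 0.2 -1.2 -2. ] M [-0.02  0.01  0.  ] Mz@eye 0.079 tilt [-0.0004 -0.0001]
to 196.5 10 (array([-0.    ,  0.0024, -0.    ]), np.float64(0.334))
to 186.5 8 (array([-0.0001,  0.0046, -0.    ]), np.float64(0.626))
```

View pics/c3.png

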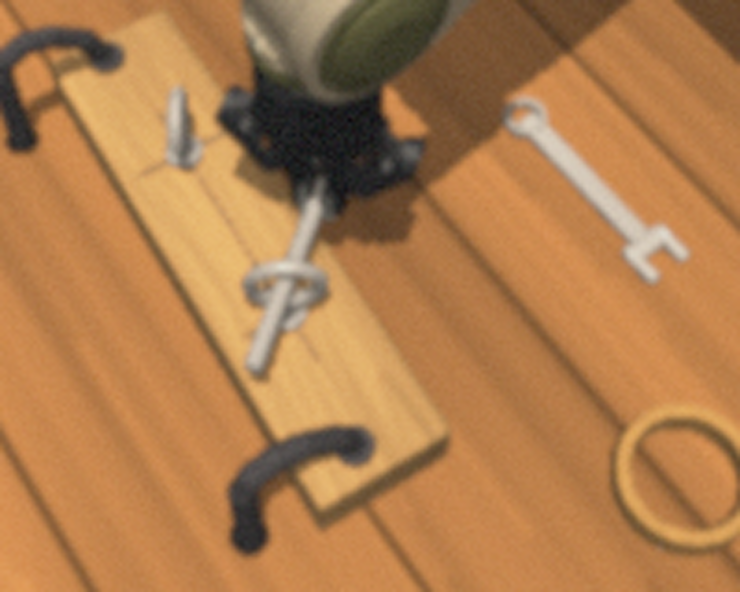

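The bar is clearly through the ring, with its tip at (257,370) and the ring at (287,285). Now I'll swing it clockwise.

Emit:
{"method": "servo_tool", "body": {
  "commands": [
    [1, [0, 0.0024, 0], [0, 0, 0.334]],
    [1, [0, 0.0024, 0], [0, 0, 0.334]],
    [1, [0, 0.0024, 0], [0, 0, 0.334]],
    [1, [0, 0.0024, 0], [0, 0, 0.334]],
    [1, [0, 0.0024, 0], [0, 0, 0.334]],
    [1, [0, 0.0024, 0], [0, 0, 0.334]],
    [1, [0, 0.0024, 0], [0, 0, 0.334]],
    [1, [0, 0.0024, 0], [0, 0, 0.334]],
    [1, [0, 0.0024, 0], [0, 0, 0.334]],
    [1, [0, 0.0024, 0], [0, 0, 0.334]]
  ]
}}

```text
time_s: 9.32
eef_pos: [548.6, 130.9, 70.4]
ee_rot: [-0.0, -0.142, 0.99, -0.0]
force: [0.4, -0.1, -1.8]
grip_width: 0.1
grip_force: 107.8
```

Emit:
{"method": "servo_tool", "body": {
  "commands": [
    [1, [0, 0.0024, 0], [0, 0, 0.334]],
    [1, [0, 0.0024, 0], [0, 0, 0.334]],
    [1, [0, 0.0024, 0], [0, 0, 0.334]],
    [1, [0, 0.0024, 0], [0, 0, 0.334]],
    [1, [0, 0.0024, 0], [0, 0, 0.334]],
    [1, [0, 0, 0], [0, 0, 0]]
  ]
}}

```text
time_s: 9.82
eef_pos: [546.1, 142.9, 70.4]
ee_rot: [-0.0, -0.056, 0.998, 0.0]
force: [-0.6, -0.2, -1.8]
grip_width: 0.104
grip_force: 107.8
```

Run:
```python
exec(open("look.py").read())
to(178,4)
```

```text
t 9.8167 p [546.1 142.9  70.4] yaw 186.39 L 70.5 bearing 187.03 F [-0.6 -0.2 -1.8] M [-0.06 -0.06 -0.02] Mz@eye -0.016 tilt [-0.0002  0.    ]
to 178 4 (array([-0.0002,  0.0028, -0.    ]), np.float64(0.35))
```

Emit:
{"method": "servo_tool", "body": {
  "commands": [
    [1, [0, 0.0024, 0], [0, 0, 0.334]],
    [1, [0, 0.0024, 0], [0, 0, 0.334]],
    [1, [0, 0.0024, 0], [0, 0, 0.334]],
    [1, [0, 0.0024, 0], [0, 0, 0.334]],
    [1, [0, 0, 0], [0, 0, 0]]
  ]
}}

```text
time_s: 10.23
eef_pos: [545.6, 152.4, 70.3]
ee_rot: [-0.0, 0.014, 1.0, 0.0]
force: [0.3, -0.6, -2.4]
grip_width: 0.102
grip_force: 107.5
```

```bash
python3 look.py
```

```text
t 10.2333 p [545.6 152.4  70.3] yaw 178.43 L 70.4 bearing 179.27 F [ 0.3 -0.6 -2.4] M [-0.    0.05  0.01] Mz@eye 0.047 tilt [-0.0001  0.    ]
```

Emit:
{"method": "servo_tool", "body": {
  "commands": [
    [1, [0, 0.0024, 0], [0, 0, 0.334]],
    [1, [0, 0.0024, 0], [0, 0, 0.334]],
    [1, [0, 0.0024, 0], [0, 0, 0.334]],
    [1, [0, 0, 0], [0, 0, 0]]
  ]
}}

```text
time_s: 10.57
eef_pos: [546.2, 159.1, 70.3]
ee_rot: [-0.0, 0.065, 0.998, -0.0]
force: [0.4, -2.2, -1.8]
grip_width: 0.099
grip_force: 107.8
```

```bash
python3 look.py
```

```text
t 10.5667 p [546.2 159.1  70.3] yaw 172.49 L 70.2 bearing 173.77 F [ 0.4 -2.2 -1.8] M [-0.45 -0.04  0.06] Mz@eye 0.214 tilt [-0.0001 -0.0008]
```

Emit:
{"method": "servo_tool", "body": {
  "commands": [
    [1, [0, 0.0024, 0], [0, 0, 0.334]],
    [1, [0, 0.0024, 0], [0, 0, 0.334]],
    [1, [0, 0.0024, 0], [0, 0, 0.334]],
    [1, [0, 0, 0], [0, 0, 0]]
  ]
}}

```text
time_s: 10.9
eef_pos: [547.4, 166.3, 70.2]
ee_rot: [-0.0, 0.118, 0.993, -0.0]
force: [-0.1, -3.8, -2.3]
grip_width: 0.097
grip_force: 107.9
```

```bash
python3 look.py
```

```text
t 10.9 p [547.4 166.3  70.2] yaw 166.49 L 70.2 bearing 167.86 F [-0.1 -3.8 -2.3] M [-0.44 -0.04  0.2 ] Mz@eye 0.461 tilt [-0.0002 -0.0006]
```

Emit:
{"method": "servo_tool", "body": {
  "commands": [
    [1, [0, 0.0024, 0], [0, 0, 0.334]],
    [1, [0, 0.0024, 0], [0, 0, 0.334]],
    [1, [0, 0.0024, 0], [0, 0, 0.334]],
    [1, [0, 0, 0], [0, 0, 0]]
  ]
}}

```text
time_s: 11.23
eef_pos: [549.4, 173.2, 70.2]
ee_rot: [-0.0, 0.169, 0.986, -0.0]
force: [0.2, -3.2, -2.4]
grip_width: 0.101
grip_force: 107.8
```

```bash
python3 look.py
```

```text
t 11.2333 p [549.4 173.2  70.2] yaw 160.5 L 70.1 bearing 161.93 F [ 0.2 -3.2 -2.4] M [-0.5  -0.04  0.15] Mz@eye 0.356 tilt [-0.0001 -0.0005]
```

Emit:
{"method": "servo_tool", "body": {
  "commands": [
    [1, [0, 0.0024, 0], [0, 0, 0.334]],
    [1, [0, 0.0024, 0], [0, 0, 0.334]],
    [1, [0, 0.0024, 0], [0, 0, 0.334]],
    [1, [0, 0.0024, 0], [0, 0, 0.334]],
    [1, [0, 0, 0], [0, 0, 0]]
  ]
}}

```text
time_s: 11.65
eef_pos: [553.1, 182.1, 70.1]
ee_rot: [-0.0, 0.238, 0.971, -0.0]
force: [1.8, -4.1, -3.5]
grip_width: 0.098
grip_force: 107.9
```

```bash
python3 look.py
```

```text
t 11.65 p [553.1 182.1  70.1] yaw 152.49 L 70.0 bearing 154.07 F [ 1.8 -4.1 -3.5] M [-0.59 -0.12  0.17] Mz@eye 0.375 tilt [-0.0002 -0.0005]
```

Emit:
{"method": "servo_tool", "body": {
  "commands": [
    [1, [0, 0.0024, 0], [0, 0, 0.334]],
    [1, [0, 0.0024, 0], [0, 0, 0.334]],
    [1, [0, 0.0024, 0], [0, 0, 0.334]],
    [1, [0, 0, 0], [0, 0, 0]]
  ]
}}

```text
time_s: 11.98
eef_pos: [556.6, 188.3, 70.1]
ee_rot: [-0.0, 0.288, 0.958, -0.0]
force: [0.8, -4.7, -4.1]
grip_width: 0.096
grip_force: 107.9
```

```bash
python3 look.py
```

```text
t 11.9833 p [556.6 188.3  70.1] yaw 146.48 L 69.9 bearing 148.19 F [ 0.8 -4.7 -4.1] M [-0.59 -0.17  0.2 ] Mz@eye 0.453 tilt [-0.0002 -0.0004]
```

Emit:
{"method": "servo_tool", "body": {
  "commands": [
    [1, [0, 0.0024, 0], [0, 0, 0.334]],
    [1, [0, 0.0024, 0], [0, 0, 0.334]],
    [1, [0, 0, 0], [0, 0, 0]]
  ]
}}

```text
time_s: 12.23
eef_pos: [559.3, 192.3, 70.1]
ee_rot: [-0.0, 0.322, 0.947, -0.0]
force: [0.3, -3.5, -4.3]
grip_width: 0.099
grip_force: 107.9
```

```bash
python3 look.py
```

```text
t 12.2333 p [559.3 192.3  70.1] yaw 142.48 L 69.8 bearing 144.24 F [ 0.3 -3.5 -4.3] M [-0.63 -0.13  0.16] Mz@eye 0.346 tilt [-0.0002 -0.0004]
```

Emit:
{"method": "servo_tool", "body": {
  "commands": [
    [1, [0, 0.0024, 0], [0, 0, 0.334]],
    [1, [0, 0.0024, 0], [0, 0, 0.334]],
    [1, [0, 0, 0], [0, 0, 0]]
  ]
}}

```text
time_s: 12.48
eef_pos: [562.3, 196.0, 70.1]
ee_rot: [-0.0, 0.355, 0.935, -0.0]
force: [1.7, -4.4, -4.6]
grip_width: 0.099
grip_force: 107.8
```

```bash
python3 look.py
```

```text
t 12.4833 p [562.3 196.   70.1] yaw 138.47 L 69.7 bearing 140.31 F [ 1.7 -4.4 -4.6] M [-0.76 -0.13  0.11] Mz@eye 0.267 tilt [-0.0002 -0.0004]
```

Emit:
{"method": "servo_tool", "body": {
  "commands": [
    [1, [0, 0.0024, 0], [0, 0, 0.334]],
    [1, [0, 0.0024, 0], [0, 0, 0.334]],
    [1, [0, 0, 0], [0, 0, 0]]
  ]
}}

```text
time_s: 12.73
eef_pos: [565.5, 199.7, 70.2]
ee_rot: [-0.0, 0.387, 0.922, -0.0]
force: [0.5, -3.9, -4.2]
grip_width: 0.099
grip_force: 108.0
```

```bash
python3 look.py
```

```text
t 12.7333 p [565.5 199.7  70.2] yaw 134.46 L 69.8 bearing 136.35 F [ 0.5 -3.9 -4.2] M [-0.65 -0.01  0.19] Mz@eye 0.367 tilt [-0.0003 -0.0003]
```

Emit:
{"method": "servo_tool", "body": {
  "commands": [
    [1, [0, 0.0024, 0], [0, 0, 0.334]],
    [1, [0, 0.0024, 0], [0, 0, 0.334]],
    [1, [0, 0, 0], [0, 0, 0]]
  ]
}}

```text
time_s: 12.98
eef_pos: [569.0, 202.9, 70.1]
ee_rot: [-0.0, 0.419, 0.908, -0.0]
force: [0.5, -5.1, -4.3]
grip_width: 0.099
grip_force: 108.0
```

```bash
python3 look.py
```

```text
t 12.9833 p [569.  202.9  70.1] yaw 130.46 L 69.7 bearing 132.42 F [ 0.5 -5.1 -4.3] M [-0.65 -0.06  0.19] Mz@eye 0.402 tilt [-0.0003 -0.0003]
```

Emit:
{"method": "servo_tool", "body": {
  "commands": [
    [1, [0, 0.0024, 0], [0, 0, 0.334]],
    [1, [0, 0.0024, 0], [0, 0, 0.334]],
    [1, [0, 0, 0], [0, 0, 0]]
  ]
}}

```text
time_s: 13.23
eef_pos: [572.7, 206.1, 70.2]
ee_rot: [-0.0, 0.45, 0.893, -0.0]
force: [0.4, -4.3, -3.5]
grip_width: 0.101
grip_force: 108.2
```

```bash
python3 look.py
```

```text
t 13.2333 p [572.7 206.1  70.2] yaw 126.46 L 69.7 bearing 128.42 F [ 0.4 -4.3 -3.5] M [-0.42  0.13  0.18] Mz@eye 0.34 tilt [-0.0002 -0.0001]
```

Emit:
{"method": "servo_tool", "body": {
  "commands": [
    [1, [0, 0.0024, 0], [0, 0, 0.334]],
    [1, [0, 0.0024, 0], [0, 0, 0.334]],
    [1, [0, 0, 0], [0, 0, 0]]
  ]
}}

```text
time_s: 13.48
eef_pos: [576.1, 208.7, 70.0]
ee_rot: [-0.001, 0.481, 0.877, -0.001]
force: [-1.4, -6.6, -3.8]
grip_width: 0.103
grip_force: 108.6
```

```bash
python3 look.py
```

```text
t 13.4833 p [576.1 208.7  70. ] yaw 122.48 L 69.7 bearing 124.95 F [-1.4 -6.6 -3.8] M [-0.81  0.44  0.38] Mz@eye 0.728 tilt [-0.0019 -0.0009]
```

Emit:
{"method": "servo_tool", "body": {
  "commands": [
    [1, [0, 0.0024, 0], [0, 0, 0.334]],
    [1, [0, 0, 0], [0, 0, 0]]
  ]
}}

```text
time_s: 13.65
eef_pos: [577.8, 209.8, 69.9]
ee_rot: [-0.001, 0.496, 0.868, -0.001]
force: [-2.1, -5.7, -3.8]
grip_width: 0.097
grip_force: 109.0
```

```bash
python3 look.py
```

```text
t 13.65 p [577.8 209.8  69.9] yaw 120.5 L 69.7 bearing 123.23 F [-2.1 -5.7 -3.8] M [-1.09  0.23  0.5 ] Mz@eye 0.843 tilt [-0.0026 -0.0013]
```

Emit:
{"method": "servo_tool", "body": {
  "commands": [
    [1, [0, 0, 0], [0, 0, 0]],
    [1, [0, 0, 0], [0, 0, 0]]
  ]
}}

```text
time_s: 13.82
eef_pos: [578.1, 209.9, 70.1]
ee_rot: [-0.0, 0.496, 0.868, -0.001]
force: [0.8, -6.3, -4.1]
grip_width: 0.099
grip_force: 108.5
```

```bash
python3 look.py
python3 - <<'E'
from rig import *
import cv2
k=capture("scene");cv2.imwrite("pics/c4.png",cv2.resize(k["pixels"][180:340,220:420,::-1],None,fx=3.7,fy=3.7,interpolation=cv2.INTER_CUBIC))
E
```

```text
t 13.8167 p [578.1 209.9  70.1] yaw 120.57 L 69.6 bearing 122.98 F [ 0.8 -6.3 -4.1] M [-0.6   0.31  0.3 ] Mz@eye 0.489 tilt [-0.0013 -0.0007]
```

View pics/c4.png

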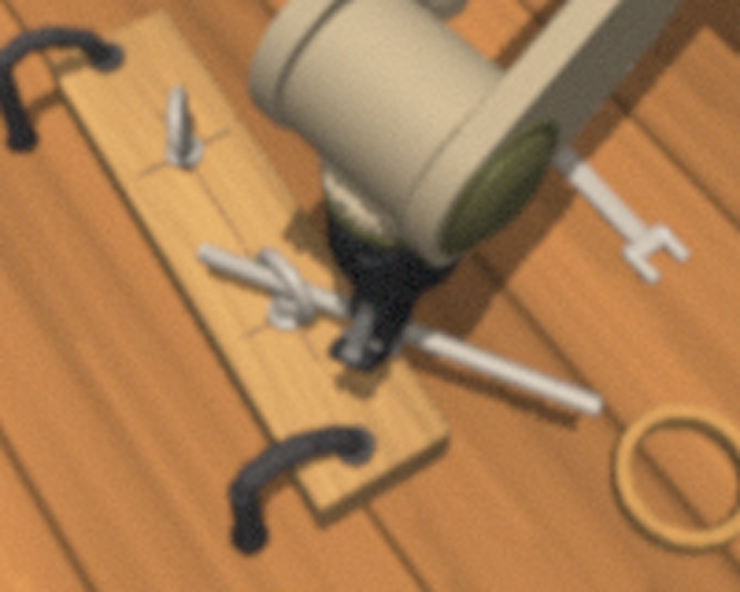

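The crop shows the bar through the turned ring at (287,290). It is clear of the hook, the holdfast and the tape roll, and the force is beginning to climb. I'll go on in small steps.

Emit:
{"method": "servo_tool", "body": {
  "commands": [
    [1, [0, 0.0028, 0], [0, 0, 0.334]],
    [1, [0, 0, 0], [0, 0, 0]],
    [1, [0, 0, 0], [0, 0, 0]]
  ]
}}

```text
time_s: 14.12
eef_pos: [580.0, 211.1, 69.9]
ee_rot: [-0.001, 0.511, 0.86, -0.001]
force: [-3.2, -7.1, -2.6]
grip_width: 0.1
grip_force: 109.0
```

```bash
python3 look.py
```

```text
t 14.1167 p [580.  211.1  69.9] yaw 118.58 L 69.6 bearing 121.13 F [-3.2 -7.1 -2.6] M [-0.88  0.59  0.37] Mz@eye 0.823 tilt [-0.0029 -0.0014]
```

Emit:
{"method": "servo_tool", "body": {
  "commands": [
    [1, [0, 0.0028, 0], [0, 0, 0.334]],
    [1, [0, 0, 0], [0, 0, 0]],
    [1, [0, 0, 0], [0, 0, 0]]
  ]
}}

```text
time_s: 14.37
eef_pos: [582.3, 212.4, 69.8]
ee_rot: [-0.001, 0.526, 0.851, -0.002]
force: [-3.0, -8.4, -3.7]
grip_width: 0.1
grip_force: 108.9
```

```bash
python3 look.py
```

```text
t 14.3667 p [582.3 212.4  69.8] yaw 116.57 L 69.6 bearing 118.98 F [-3.  -8.4 -3.7] M [-1.15  0.52  0.39] Mz@eye 0.854 tilt [-0.0036 -0.0015]
```

Emit:
{"method": "servo_tool", "body": {
  "commands": [
    [1, [0, 0, 0], [0, 0, 0]]
  ]
}}

```text
time_s: 14.45
eef_pos: [582.4, 212.4, 69.8]
ee_rot: [-0.001, 0.526, 0.851, -0.001]
force: [-3.4, -6.0, -3.0]
grip_width: 0.104
grip_force: 108.9
```

```bash
python3 look.py
```

```text
t 14.45 p [582.4 212.4  69.8] yaw 116.57 L 69.6 bearing 118.87 F [-3.4 -6.  -3. ] M [-1.02  0.48  0.38] Mz@eye 0.784 tilt [-0.0031 -0.0013]
```

Emit:
{"method": "servo_tool", "body": {
  "commands": [
    [1, [0, 0, 0], [0, 0, 0]]
  ]
}}

```text
time_s: 14.53
eef_pos: [582.4, 212.4, 69.8]
ee_rot: [-0.001, 0.526, 0.851, -0.001]
force: [-4.3, -7.1, -3.4]
grip_width: 0.102
grip_force: 108.8
```

```bash
python3 look.py
```

```text
t 14.5333 p [582.4 212.4  69.8] yaw 116.57 L 69.5 bearing 118.86 F [-4.3 -7.1 -3.4] M [-1.17  0.48  0.41] Mz@eye 0.906 tilt [-0.003  -0.0012]
```

Emit:
{"method": "servo_tool", "body": {
  "commands": [
    [1, [0, 0.0026, 0], [0, 0, 0.334]],
    [1, [0, 0, 0], [0, 0, 0]],
    [1, [0, 0, 0], [0, 0, 0]]
  ]
}}

```text
time_s: 14.78
eef_pos: [584.3, 213.4, 69.6]
ee_rot: [-0.001, 0.54, 0.841, -0.002]
force: [-5.2, -8.3, -2.6]
grip_width: 0.1
grip_force: 109.4
```

```bash
python3 look.py
```

```text
t 14.7833 p [584.3 213.4  69.6] yaw 114.59 L 69.5 bearing 117.15 F [-5.2 -8.3 -2.6] M [-1.12  0.91  0.56] Mz@eye 1.149 tilt [-0.0045 -0.0019]
```

Emit:
{"method": "servo_tool", "body": {
  "commands": [
    [1, [0, 0, 0], [0, 0, 0]]
  ]
}}

```text
time_s: 14.87
eef_pos: [584.4, 213.4, 69.7]
ee_rot: [-0.001, 0.54, 0.841, -0.002]
force: [-4.8, -8.2, -3.3]
grip_width: 0.099
grip_force: 109.2
```

```bash
python3 look.py
```

```text
t 14.8667 p [584.4 213.4  69.7] yaw 114.59 L 69.5 bearing 117.08 F [-4.8 -8.2 -3.3] M [-1.28  0.76  0.54] Mz@eye 1.094 tilt [-0.0042 -0.0018]
```

It reads 1.1 N m and steady, about 0.7 above the thread drag, so the eye is firmly tight and I'll stop there. Now I'll back the bar off into the play and draw it out.

Run:
```python
exec(open("look.py").read())
to(145,10,70,70.4)
```

```text
t 14.8667 p [584.4 213.4  69.7] yaw 114.59 L 69.5 bearing 117.08 F [-4.8 -8.2 -3.3] M [-1.28  0.76  0.54] Mz@eye 1.094 tilt [-0.0042 -0.0018]
to 145 10 (array([-0.0001, -0.0034, -0.0001]), np.float64(-0.507))
```

Emit:
{"method": "servo_tool", "body": {
  "commands": [
    [1, [0, -0.0034, 0], [0, 0, -0.507]],
    [1, [0, -0.0034, 0], [0, 0, -0.507]],
    [1, [0, -0.0034, 0], [0, 0, -0.507]],
    [1, [0, -0.0034, 0], [0, 0, -0.507]],
    [1, [0, -0.0034, 0], [0, 0, -0.507]],
    [1, [0, -0.0034, 0], [0, 0, -0.507]],
    [1, [0, -0.0034, 0], [0, 0, -0.507]],
    [1, [0, -0.0034, 0], [0, 0, -0.507]],
    [1, [0, -0.0034, 0], [0, 0, -0.507]],
    [1, [0, -0.0034, 0], [0, 0, -0.507]]
  ]
}}

```text
time_s: 15.7
eef_pos: [559.1, 194.0, 70.6]
ee_rot: [-0.0, 0.3, 0.954, 0.001]
force: [1.0, 0.5, -2.7]
grip_width: 0.097
grip_force: 108.6
```

Emit:
{"method": "servo_tool", "body": {
  "commands": [
    [1, [0, 0, 0], [0, 0, 0]],
    [1, [0, 0, 0], [0, 0, 0]]
  ]
}}

```text
time_s: 15.87
eef_pos: [559.4, 193.9, 70.6]
ee_rot: [0.0, 0.303, 0.953, 0.0]
force: [-0.3, 0.6, -2.7]
grip_width: 0.1
grip_force: 108.6
```

```bash
python3 look.py
python3 - <<'E'
from rig import *
import cv2
k=capture("scene");cv2.imwrite("pics/c5.png",cv2.resize(k["pixels"][180:340,220:420,::-1],None,fx=3.7,fy=3.7,interpolation=cv2.INTER_CUBIC))
E
```

```text
t 15.8667 p [559.4 193.9  70.6] yaw 144.75 L 70.7 bearing 143.18 F [-0.3  0.6 -2.7] M [0.03 0.03 0.02] Mz@eye -0.004 tilt [0.0004 0.0009]
```

View pics/c5.png

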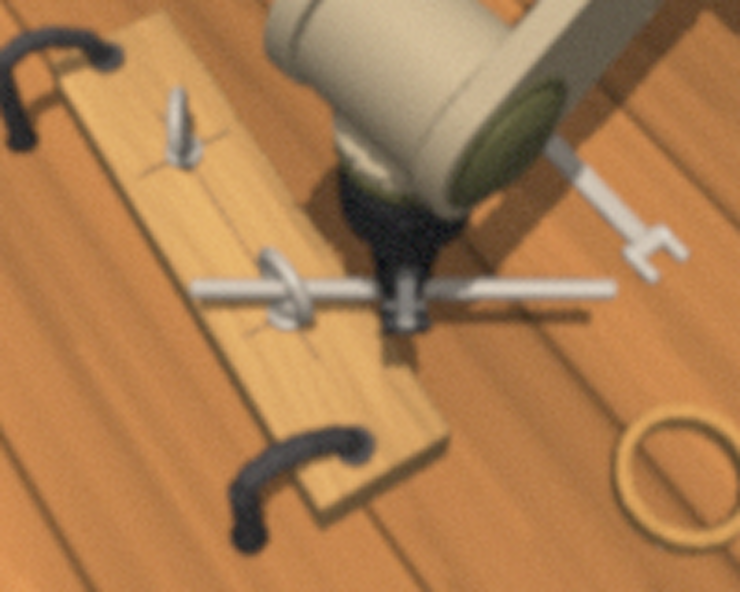

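The crop shows the bar free in the ring at (287,290), with no load on it. Drawing it out along its axis.

Emit:
{"method": "servo_tool", "body": {
  "commands": [
    [1, [0.006, 0, 0], [0, 0, 0]],
    [1, [0.01, 0, 0], [0, 0, 0]],
    [1, [0.012, 0, 0], [0, 0, 0]],
    [1, [0.012, 0, 0], [0, 0, 0]],
    [1, [0.012, 0, 0], [0, 0, 0]],
    [1, [0.012, 0, 0], [0, 0, 0]],
    [1, [0.012, 0, 0], [0, 0, 0]],
    [1, [0.012, 0, 0], [0, 0, 0]],
    [1, [0.012, 0, 0], [0, 0, 0]],
    [1, [0.012, 0, 0], [0, 0, 0]]
  ]
}}

```text
time_s: 16.75
eef_pos: [467.0, 258.9, 70.3]
ee_rot: [0.0, 0.303, 0.953, 0.0]
force: [0.8, 0.1, -1.4]
grip_width: 0.098
grip_force: 108.6
```

Emit:
{"method": "servo_tool", "body": {
  "commands": [
    [1, [0, 0, 0], [0, 0, 0]],
    [1, [0, 0, -0.01], [0, 0, 0]],
    [1, [0, 0, -0.015], [0, 0, 0]],
    [1, [0, 0, -0.015], [0, 0, 0]],
    [1, [0, 0, -0.015], [0, 0, 0]],
    [1, [0, 0, 0], [0, 0, 0]]
  ]
}}

```text
time_s: 17.25
eef_pos: [470.0, 258.3, 128.7]
ee_rot: [0.003, 0.303, 0.953, 0.002]
force: [0.8, 0.3, -1.6]
grip_width: 0.099
grip_force: 108.6
```

Run:
```python
exec(open("look.py").read())
print(plan(s,(520,-314.9,125),175,26))
T=Ttool(s);c=capture("wrist");w=cloud(c,T@c["T_tool_cam"])
u=T[:2,0];d=w[...,:2]-p[:2];a=d@u;l=d@T[:2,1];m=(abs(l)<12)&(abs(w[...,2]-p[2]-18)<12)
for lo,hi in((30,60),(60,90),(90,125)):
    k=m&(a>lo)&(a<hi);print(lo,np.median(l[k]).round(1),np.percentile(w[k][:,2],[50,90]).round(1)-p[2])
```

```text
t 17.25 p [470.  258.3 128.7] yaw 144.7 L 180.9 bearing 143.81 F [ 0.8  0.3 -1.6] M [-0.05 -0.06 -0.02] Mz@eye -0.141 tilt [0.0059 0.0016]
(array([-0.0097, -0.0202,  0.0001]), np.float64(-0.194))
30 -0.4 [21.77758404 22.97758404]
60 -0.7 [21.67758404 22.87758404]
90 -0.7 [21.47758404 22.87758404]
```

Emit:
{"method": "servo_tool", "body": {
  "commands": [
    [1, [-0.0097, -0.0202, 0.0001], [0, 0, -0.194]],
    [1, [-0.0097, -0.0202, 0.0001], [0, 0, -0.194]],
    [1, [-0.0097, -0.0202, 0.0001], [0, 0, -0.194]],
    [1, [-0.0097, -0.0202, 0.0001], [0, 0, -0.194]],
    [1, [-0.0097, -0.0202, 0.0001], [0, 0, -0.194]],
    [1, [-0.0097, -0.0202, 0.0001], [0, 0, -0.194]],
    [1, [-0.0097, -0.0202, 0.0001], [0, 0, -0.194]],
    [1, [-0.0097, -0.0202, 0.0001], [0, 0, -0.194]],
    [1, [-0.0097, -0.0202, 0.0001], [0, 0, -0.194]]
  ]
}}

```text
time_s: 18.05
eef_pos: [450.1, 56.3, 123.7]
ee_rot: [-0.001, 0.214, 0.977, -0.0]
force: [0.8, -0.1, -2.5]
grip_width: 0.102
grip_force: 108.7
```

Emit:
{"method": "servo_tool", "body": {
  "commands": [
    [1, [-0.0097, -0.0202, 0.0001], [0, 0, -0.194]],
    [1, [-0.0097, -0.0202, 0.0001], [0, 0, -0.194]],
    [1, [-0.0097, -0.0202, 0.0001], [0, 0, -0.194]],
    [1, [-0.0097, -0.0202, 0.0001], [0, 0, -0.194]],
    [1, [-0.0097, -0.0202, 0.0001], [0, 0, -0.194]],
    [1, [-0.0097, -0.0202, 0.0001], [0, 0, -0.194]],
    [1, [-0.0097, -0.0202, 0.0001], [0, 0, -0.194]],
    [1, [-0.0097, -0.0202, 0.0001], [0, 0, -0.194]],
    [1, [-0.0097, -0.0202, 0.0001], [0, 0, -0.194]]
  ]
}}

```text
time_s: 18.8
eef_pos: [469.6, -144.3, 122.7]
ee_rot: [-0.001, 0.124, 0.992, 0.0]
force: [0.1, 0.1, -2.7]
grip_width: 0.099
grip_force: 108.8
```

Emit:
{"method": "servo_tool", "body": {
  "commands": [
    [1, [-0.0097, -0.0202, 0.0001], [0, 0, -0.194]],
    [1, [-0.0097, -0.0202, 0.0001], [0, 0, -0.194]],
    [1, [-0.0097, -0.0202, 0.0001], [0, 0, -0.194]],
    [1, [-0.0097, -0.0202, 0.0001], [0, 0, -0.194]],
    [1, [-0.0097, -0.0202, 0.0001], [0, 0, -0.194]],
    [1, [-0.0097, -0.0202, 0.0001], [0, 0, -0.194]],
    [1, [-0.0097, -0.0202, 0.0001], [0, 0, -0.194]],
    [1, [-0.0097, -0.0202, 0.0001], [0, 0, -0.194]],
    [1, [0, 0, 0], [0, 0, 0]],
    [1, [0, 0, 0], [0, 0, 0]]
  ]
}}

```text
time_s: 19.63
eef_pos: [517.1, -316.3, 121.3]
ee_rot: [-0.001, 0.044, 0.999, 0.001]
force: [0.0, -0.1, -2.8]
grip_width: 0.1
grip_force: 108.7
```

Run:
```python
exec(open("look.py").read())
print(plan(s,(520,-314.9,32),175,8))
```

```text
t 19.6333 p [ 517.1 -316.3  121.3] yaw 174.91 L 478.1 bearing 258.06 F [ 0.  -0.1 -2.8] M [ 0.05 -0.03  0.02] Mz@eye 0.032 tilt [-0.0013  0.0012]
(array([-0.0003,  0.0002,  0.0112]), np.float64(-0.002))
```

Emit:
{"method": "servo_tool", "body": {
  "commands": [
    [1, [-0.0003, 0.0002, 0.0108], [0, 0, 0]],
    [1, [-0.0003, 0.0002, 0.0108], [0, 0, 0]],
    [1, [-0.0003, 0.0002, 0.0108], [0, 0, 0]],
    [1, [-0.0003, 0.0002, 0.0108], [0, 0, 0]],
    [1, [-0.0003, 0.0002, 0.0108], [0, 0, 0]],
    [1, [-0.0003, 0.0002, 0.0108], [0, 0, 0]],
    [1, [-0.0003, 0.0002, 0.0108], [0, 0, 0]],
    [1, [-0.0003, 0.0002, 0.0108], [0, 0, 0]],
    [1, [0, 0, 0.0015], [0, 0, 0]],
    [1, [0, 0, 0], [0, 0, 0]]
  ]
}}

```text
time_s: 20.47
eef_pos: [519.9, -314.0, 34.1]
ee_rot: [-0.0, 0.044, 0.999, 0.0]
force: [0.2, 0.2, -2.2]
grip_width: 0.099
grip_force: 109.1
```

```bash
python3 look.py
```

```text
t 20.4667 p [ 519.9 -314.    34.1] yaw 175.0 L 475.4 bearing 258.34 F [ 0.2  0.2 -2.2] M [ 0.04 -0.01 -0.01] Mz@eye 0.054 tilt [-0.0008  0.0007]
```

Emit:
{"method": "servo_tool", "body": {
  "commands": [
    [1, [0, 0, 0.001], [0, 0, 0]],
    [1, [0, 0, 0.001], [0, 0, 0]],
    [1, [0, 0, 0.0005], [0, 0, 0]],
    [1, [0, 0, 0], [0, 0, 0]]
  ]
}}

```text
time_s: 20.8
eef_pos: [520.2, -314.3, 32.5]
ee_rot: [0.0, 0.044, 0.999, -0.0]
force: [0.4, -0.5, -2.3]
grip_width: 0.099
grip_force: 109.1
```

Emit:
{"method": "servo_tool", "body": {
  "commands": [
    [0.7, [0, 0, 0], [0, 0, 0]],
    [0.4, [0, 0, 0], [0, 0, 0]],
    [0, [0, 0, 0], [0, 0, 0]],
    [0, [0, 0, 0], [0, 0, 0]],
    [0, [0, 0, 0], [0, 0, 0]],
    [0, [0, 0, 0], [0, 0, 0]]
  ]
}}

```text
time_s: 21.3
eef_pos: [520.1, -314.2, 32.4]
ee_rot: [0.0, 0.044, 0.999, -0.0]
force: [-0.2, 0.1, 0.7]
grip_width: 0.501
grip_force: 0.0
```

Emit:
{"method": "servo_tool", "body": {
  "commands": [
    [0, [0, 0, -0.005], [0, 0, 0]],
    [0, [0, 0, -0.01], [0, 0, 0]],
    [0, [0, 0, -0.015], [0, 0, 0]],
    [0, [0, 0, -0.015], [0, 0, 0]],
    [0, [0, 0, -0.02], [0, 0, 0]],
    [0, [0, 0, -0.02], [0, 0, 0]],
    [0, [0, 0, -0.02], [0, 0, 0]],
    [0, [0, 0, -0.02], [0, 0, 0]],
    [0, [0, 0, 0], [0, 0, 0]],
    [0, [0, 0, 0], [0, 0, 0]]
  ]
}}

```text
time_s: 22.13
eef_pos: [520.4, -314.4, 158.8]
ee_rot: [0.001, 0.044, 0.999, -0.001]
force: [-0.2, -0.3, -0.7]
grip_width: 0.504
grip_force: 0.0
```

Run:
```python
exec(open("look.py").read())
T=Ttool(s);c=capture("wrist");cv2.imwrite("pics/w9.png",c["pixels"][:,:,::-1])
w=cloud(c,T@c["T_tool_cam"]);g=c["pixels"].astype(float);sat=g.max(2)-g.min(2)
m=(w[...,2]>44)&(w[...,2]<62)&(abs(w[...,1]+314)<14)&(sat<45)
for a,b in((400,440),(440,470),(480,520),(520,560),(600,660)):
    P=w[m&(w[...,0]>a)&(w[...,0]<b)];print(a,len(P),np.median(P,0).round(1) if len(P) else'')
P=w[m];print(line(P),P[:,0].min(),P[:,0].max())
```

```text
t 22.1333 p [ 520.4 -314.4  158.8] yaw 175.0 L 475.6 bearing 258.4 F [-0.2 -0.3 -0.7] M [ 0.    0.04 -0.02] Mz@eye -0.104 tilt [ 0.002  -0.0018]
400 1122 [ 419.2 -306.3   53.3]
440 746 [ 454.7 -309.5   53.3]
480 818 [ 498.7 -313.5   53.3]
520 681 [ 538.7 -317.    53.4]
600 470 [ 619.7 -323.5   53.4]
(array([ 494.24828748, -312.94679897,   53.03836263]), array([ 0.99628628, -0.08609663,  0.00101307])) 389.50360594233763 645.2697366221588
```

View pics/w9.png

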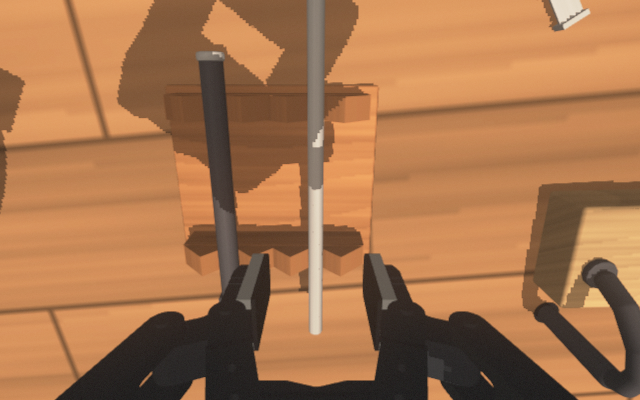

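The bar lies in its original notches (column 316, same line and height as before). The chisel at column 213 is undisturbed. Handing in.

```bash
python3 -c "
from rig import *
print(finish_job())"
```

```text
the job is handed in; nothing more can be done
None
```

I screwed the eye in until it felt firmly tight, at about 1.1 N m, then drew the bar out and laid it back in its original notches; the job was handed in at about 22 s, and no verdict came back.

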